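# Scoop the loose hex nuts into the round tin

## Task

Use the hand scoop that stands in the metal tray to scoop up all three hex nuts lying in the tray in one scoopful, lift them clear of the tray in the scoop, and tip them into the round open tin (not the square one). Then stand the scoop back on its flat bottom in the tray and let go. Do not touch the nuts with the gripper fingers.

Things in the scene. Friction and masses are not known exactly. Their poses are not given: they have to be found in the camera images.
- scoop_grip (a point): Steel scoop with upright wooden post (20 wide in y, 24 deep in x, 130 tall). Point on post's axis, 100 above the flat underside; z up, mouth faces -x (to the robot). Pan from x -113 (lip) to -12, 88 wide; lip 1, floor 2 thick; sides 33, back 40 high; all mm. About 0.18 kg. Stands at the tray's +x end, in line with it. The nuts slide out when it is tipped 40 degrees or more mouth down.
- tray: Fixed wooden tray, 280 long (x, pointing away from the robot), 118 wide (y), 35 high, floor and walls 5 mm; origin centre of underside. Inside 108 wide: 10 mm spare each side of the scoop. The near wall's inner face leans outward 22 degrees and meets the floor at x = -123 mm; drawing the scoop along the floor up to it makes the nuts ride over its lip. Far wall's inner face x = +135.
- nut1_center (a point): Centre of a steel hex nut lying flat on the tray floor, 24 mm across flats, 28 across corners, 13 thick, bevelled, 34 g, z along its hole. Three alike lie between the scoop's mouth and the tray's near wall, within 25 mm of the tray's centre line.
- nut2_center (a point): Centre of the second hex nut, same as nut1.
- nut3_center (a point): Centre of the third hex nut, same as nut1.
- tin: Round open steel tin, the target, fixed to the bench: 130 mm rim diameter, 60 mm high, wall 3 mm; origin centre of underside, z up. A square open box of the same metal and height, 110 mm wide, stands beside it and is not the target; which is nearer the tray varies.
There are look-alikes about, which are no part of the job. Leave any purple or red look-alike of the tin alone. Leave any turquoise look-alike of the part that bears scoop_grip alone.

How it is judged:
On the way:
1. all three nuts lie in the scoop's pan and the scoop is lifted clear of the tray (height (world z) of scoop_grip above 0.15 m and x of nut1_center in the frame of scoop_grip between -0.118 and 0 m and z of nut1_center in the frame of scoop_grip between -0.105 and -0.05 m and y of nut1_center in the frame of scoop_grip between -0.044 and 0.044 m and x of nut2_center in the frame of scoop_grip between -0.118 and 0 m and z of nut2_center in the frame of scoop_grip between -0.105 and -0.05 m and y of nut2_center in the frame of scoop_grip between -0.044 and 0.044 m and x of nut3_center in the frame of scoop_grip between -0.118 and 0 m and z of nut3_center in the frame of scoop_grip between -0.105 and -0.05 m and y of nut3_center in the frame of scoop_grip between -0.044 and 0.044 m), for 0.2 s.
At the end, for the whole second after the job is handed in: All three nuts lie inside the round tin (centres within 62 mm of its axis and below 50 mm height), and the scoop stands at rest within the tray on its flat bottom, its post upright within about 11 degrees (horizontal distance between each of nut1_center, nut2_center, nut3_center and tin below 0.062 m and height (world z) of each of nut1_center, nut2_center, nut3_center below 0.05 m and x of scoop_grip in the frame of tray between -0.13 and 0.13 m and y of scoop_grip in the frame of tray between -0.05 and 0.05 m and height (world z) of scoop_grip below 0.115 m and angle between scoop_grip's own z axis and vertical below 0.2 rad and linear speed of scoop below 0.02 m/s); the robot touches nothing.
It fails at once if the gripper's fingers touch a nut (contact force between the fingers and nut1 above 0.3 N or contact force between the fingers and nut2 above 0.3 N or contact force between the fingers and nut3 above 0.3 N).
It also fails if it takes over 50 s, if anything falls off the work surface, if the arm or the gripper's body presses on something with over 40 N, if the wrist force passes 120 N, or if a joint passes its speed limit or range.

## Robot

A 6-joint arm with a two-finger parallel gripper is mounted at the origin on the work surface. World frame = base frame: x ahead of the robot, y to its left, z up, the work surface at z = 0. Lengths are in m, angles in rad, forces in N, time in s.
With the tool pointing down it reaches from about 0.425 to 0.95 m from the base axis. Payload 3.5 kg.
Tool frame: the origin (TCP) lies on the centre line of the jaws, within the pads' length; the fingertips stand 14 mm ahead of it and the grasp point (between the pads) lies 5 mm behind it (ctrl.finger_overhang is the distance from the TCP to the fingertips, in m); z points along the fingers, y is the line along which they close (so a half turn about z gives the same grasp; the last joint's range is limited). The gripper opens to 85 mm and grips with 20 to 120 N. Pads are 22 mm wide; open, the fingers measure 114 mm over their backs; the gripper's body (76 mm by 85 mm) begins 54 mm behind the grasp point. The pads swing forward as they close: fully open they stand 13 mm farther back than shut.
Start: joints at [1.093, 0.286, 1.577, -0, 1.279, -0.15], TCP at [0.217, 0.639, 0.245] pointing down, gripper open.
Joint ranges: [-2.77, 2.77], [-0.9, 2.22], [0.21, 2.48], [-1.53, 4.67], [0.24, 2.81], [-2.84, 2.84]. Speed limits (rad/s): [2.79, 2.79, 3.14, 3.14, 3.14, 3.14].

## Interface

Orientations are given as a unit quaternion [x, y, z, w].
In Python, from plant import ctrl gives the robot as it stands.
- The arm moves only by the tool send_rows, never from a script. Its argument "moves" is text: rows parted by semicolons, each of 7 numbers parted by spaces: the turn, a rotation vector about the tool's x, y, z in units of 360 degrees (1.0 is 360 degrees), then the shift along the tool's x, y, z in units of 20 cm (1.0 is 20 cm), then the gripper's target within -1 to 1 (fully open at 1, half-way at 0, shut at -1). A call has 1 to 12 rows; each row is the pose to reach, as a shift and turn from the pose commanded when the call began, along the tool's axes at that moment, turning the shorter way round; what a row does not reach only later rows make up. A row lasts 1/8 s, in which the tool goes at most 62.5 mm and 10.7 degrees, less where a joint would pass 70% of its speed; a pose out of reach is approached as far as the arm can. A call with a number of a shift or a turn outside -1 to 1 is refused whole. A call with a gripper value outside its range is refused whole. The fingers move at their own pace and stop on an object; "newtons" is the grip in N (left out, the last holds). Time passes only in rows, so rows that repeat a pose let the fingers close. It gives the time, the measured TCP pose, the force, the opening and the grip force at its end, in the units of the state.
- ctrl.get_state(): the state, without advancing time (a new reading comes with each control period).
- ctrl.read_camera(name): name is "side" or "top"; returns a dict with "image" (420x560x3 uint8, red, green, blue), "fovy" (degrees; the focal length in pixels is half the picture's height over the tangent of half this angle, whatever the lens; pixels are square), "cx", "cy" (the principal point, pixels), "distortion" ([k1, k2, p1, p2, k3] as OpenCV has them; the pictures are not rectified), "extrinsics" (4x4, takes a point from camera to world coordinates). Camera axes: x right, y up, looking along -z (the intrinsics and any distortion apply to the point x, -y, -z); pixel columns grow to the right and rows downward; lengths in m; the calibration is good to about 2 mm. A picture is of the moment at which its call begins. There is no depth.
- ctrl.sign_off(): hands the job in; it is judged then, once.
The state is a dict: "time": time; "qpos": joint angles; "dq": joint speeds; "joint_efforts": joint torques, N m; "eef_pos": TCP position; "tcp_rot": TCP orientation; "contact_force": force on the tool from outside, world axes, zero at the start; "wrist_torque": the same for the moment, N m; "opening": opening from 0.0 (shut) to 1.0 (fully open); "finger_force": force on a finger pad.
Only numpy, scipy, OpenCV 4.12 (cv2) and the standard library are available. Lean on these libraries where they do the work, as an engineer would, in place of code of your own. Each camera call takes 0.05 s, during which the arm holds its last target. There are 200 camera calls.

## Working session

There is one attempt and no reset: what is moved stays moved. The work goes in short steps, Python scripts to look and compute and a tool call to move; the robot and the scene stay as the last step left them, time stands still between calls to the robot, and variables do not carry over. Pictures are saved under pics/ and viewed, at most 10 in all, crops included, and the job is handed in when it is done.

Besides the shell and the picture viewer there is one more tool, called as a command line: name --argument value ..., lists and objects as JSON in quotes. send_rows: Moves the arm, as the interface text tells. Its arguments: {"type":"object","properties":{"moves":{"type":"string"},"newtons":{"type":"number"}},"required":["moves"]}

```bash
mkdir -p pics; cat > h.py <<'E'
import numpy as np, cv2
from plant import ctrl
from scipy.spatial.transform import Rotation as R
def cam(n,png=None):
    c=ctrl.read_camera(n)
    if png: cv2.imwrite('pics/'+png,c['image'][:,:,::-1])
    return c
def K(c):
    h=c['image'].shape[0]; f=h/2/np.tan(np.radians(c['fovy'])/2)
    return np.array([[f,0,c['cx']],[0,f,c['cy']],[0,0,1.]])
def onz(c,px,z):
    p=cv2.undistortPoints(np.array(px,float).reshape(-1,1,2),K(c),np.array(c['distortion'],float)).reshape(-1,2)
    T=np.array(c['extrinsics']); d=np.c_[p[:,0],-p[:,1],-np.ones(len(p))]@T[:3,:3].T
    o=T[:3,3]; return o+d*((z-o[2])/d[:,2])[:,None]
def proj(c,P):
    T=np.array(c['extrinsics']); q=(np.array(P,float).reshape(-1,3)-T[:3,3])@T[:3,:3]
    q=q*[1,-1,-1]; return cv2.projectPoints(q.reshape(-1,1,3),np.zeros(3),np.zeros(3),K(c),np.array(c['distortion'],float))[0].reshape(-1,2)
E
python3 - <<'E'
from h import *
for n in('top','side'):
    c=cam(n,n+'1.png'); print(n,np.round(c['extrinsics'],3).tolist(),c['fovy'],c['distortion'])
s=ctrl.get_state(); print(s, ctrl.finger_overhang)
E
```

```text
top [[0.018, 0.986, -0.167, 0.282], [-0.999, 0.023, 0.024, 0.014], [0.028, 0.166, 0.986, 1.175], [0.0, 0.0, 0.0, 1.0]] 51.03239284600013 [0.04227788 0.         0.         0.         0.        ]
side [[0.752, 0.463, -0.469, 0.1], [-0.659, 0.521, -0.543, -0.436], [-0.007, 0.717, 0.697, 0.636], [0.0, 0.0, 0.0, 1.0]] 57.652925351545136 [0.00096761 0.         0.         0.         0.        ]
{'time': 0.1, 'qpos': array([ 1.09296729e+00,  2.87117403e-01,  1.57803759e+00, -6.61504239e-06,
        1.27861429e+00, -1.50000145e-01]), 'dq': array([ 9.10482597e-04, -1.90581833e-03, -3.98917818e-03,  4.01445099e-04,
       -1.05823293e-03,  4.20249510e-05]), 'joint_efforts': array([ 5.46423144e-04, -4.07294047e+01, -2.93701243e+01, -1.41231726e-04,
        3.37787184e-03, -7.70555545e-06]), 'eef_pos': array([0.21705049, 0.63854901, 0.2440548 ]), 'tcp_rot': array([ 1.63180382e-01,  9.86595651e-01, -1.03610770e-03, -3.33042565e-04]), 'contact_force': array([ 0.34591265, -0.07148982,  0.96080987]), 'wrist_torque': array([-0.00855186, -0.05163763,  0.03020453]), 'finger_force': 0.0, 'opening': 1.0022283422192944} 0.014
```

View pics/top1.png

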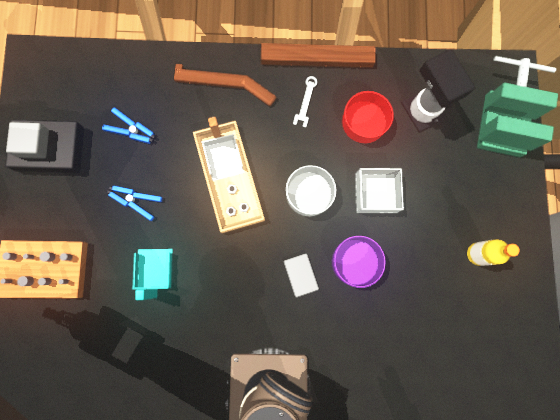

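View pics/side1.png

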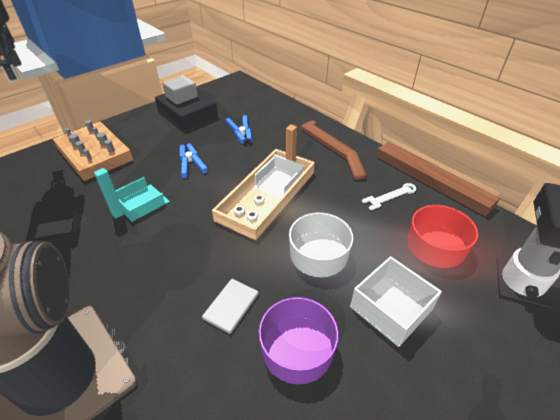

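Top view: tray from (217,128) at the far end to (240,228) at the near end, with the scoop post at about (213,127). The nuts are at (232,188), (231,212) and (244,208). The round tin is at (311,190) and the square box at (380,190). I'll zoom in next.

```bash
python3 - <<'E'
import cv2,numpy as np
t=cv2.imread('pics/top1.png');s=cv2.imread('pics/side1.png')
a=cv2.resize(t[110:240,185:280],None,fx=4.2,fy=4.2,interpolation=cv2.INTER_CUBIC)
b=cv2.resize(s[115:245,205:325],None,fx=3.3,fy=3.3,interpolation=cv2.INTER_CUBIC)
o=np.zeros((600,800,3),np.uint8);o[:a.shape[0],:a.shape[1]]=a;o[:b.shape[0],402:402+b.shape[1]]=b[:, :398]
cv2.imwrite('pics/z1.png',o)
E
```

```text
(no output)
```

View pics/z1.png

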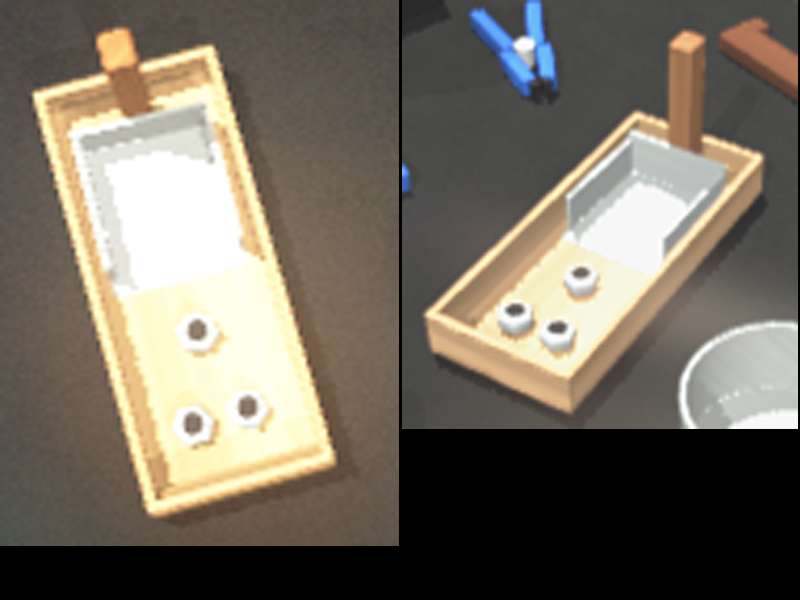

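```bash
python3 - <<'E'
from h import *
from scipy.optimize import least_squares
t=cam('top');s=cam('side')
T=lambda l:np.array(l)/4.2+[185,110]
S=lambda l:(np.array(l)-[402,0])/3.3+[205,115]
tc=T([(36,93),(210,47),(334,462),(152,515)]);sc=S([(637,113),(763,156),(572,410),(429,317)])
# order: far-left(+y), far-right, near-right, near-left
L=np.array([(.14,.059),(.14,-.059),(-.14,-.059),(-.14,.059)])
def w(p,l,z): 
    c,q=np.cos(p[2]),np.sin(p[2]);l=np.atleast_2d(l)
    return np.c_[p[0]+c*l[:,0]-q*l[:,1],p[1]+q*l[:,0]+c*l[:,1],np.full(len(l),z)]
f=lambda p:np.r_[proj(t,w(p,L,.035))-tc,proj(s,w(p,L,.035))-sc].ravel()
r=least_squares(f,[.5,0.1,0.1]);p=r.x;print('tray',p,np.abs(r.fun).max(),np.round(r.fun,1))
def loc(P): 
    c,q=np.cos(p[2]),np.sin(p[2]);d=P[:,:2]-p[:2];return np.c_[c*d[:,0]+q*d[:,1],-q*d[:,0]+c*d[:,1]]
for n,P in (('post top',onz(t,T([(117,47)]),.13+.005)),('post side',onz(s,S([(687,43)]),.135)),
 ('nuts',onz(t,T([(197,330),(192,424),(248,408)]),.018)),('nuts side',onz(s,S([(580,271),(515,310),(557,327)]),.018)),
 ('backrim corners',onz(t,T([(73,137),(205,107)]),.045)),('lip',onz(t,T([(122,293),(257,258)]),.006))):
    print(n,P.round(4).tolist(),'local',loc(P).round(4).tolist())
print('tin',onz(t,[(286,191),(336,191),(311,167),(311,216)],.06).round(4).tolist())
print('tin side',onz(s,[(290,243),(352,243),(321,216),(321,271)],.06).round(4).tolist())
E
```

```text
tray [0.54833427 0.11345908 0.31310979] 7.5854720844306485 [ 0.3  1.1  1.3  0.3  1.5 -0.   1.2  0.4 -0.5  1.   0.3  1.3 -0.4 -7.6
 -0.9  1.2]
post top [[0.6622, 0.1504, 0.135]] local [[0.1197, 0.0001]]
post side [[0.6593, 0.1493, 0.135]] local [[0.1166, -0.0001]]
nuts [[0.5183, 0.1074, 0.018], [0.4577, 0.1084, 0.018], [0.4687, 0.0734, 0.018]] local [[-0.0305, 0.0035], [-0.0878, 0.0231], [-0.0881, -0.0135]]
nuts side [[0.52, 0.111, 0.018], [0.4591, 0.1096, 0.018], [0.4706, 0.0763, 0.018]] local [[-0.0277, 0.0064], [-0.0861, 0.0238], [-0.0854, -0.0114]]
backrim corners [[0.635, 0.1874, 0.045], [0.6571, 0.1051, 0.045]] local [[0.1052, 0.0437], [0.1009, -0.0414]]
lip [[0.5439, 0.1573, 0.006], [0.5692, 0.0712, 0.006]] local [[0.0093, 0.0431], [0.0069, -0.0466]]
tin [[0.5066, -0.0356, 0.06], [0.5097, -0.1653, 0.06], [0.5721, -0.1, 0.06], [0.4428, -0.1007, 0.06]]
tin side [[0.4506, -0.0735, 0.06], [0.5431, -0.1556, 0.06], [0.5523, -0.0613, 0.06], [0.4468, -0.1628, 0.06]]
```

```bash
cat >> h.py <<'E'
TR=None
def st():
    s=ctrl.get_state(); return s, s['eef_pos'], R.from_quat(s['tcp_rot'])
def pose(heading,tilt=0):
    """tool down, tool x = mouth direction at heading (rad); tilt>0 = mouth down, rad"""
    x=np.array([np.cos(heading),np.sin(heading),0]);z=np.array([0,0,-1.]);y=np.cross(z,x)
    r=R.from_matrix(np.c_[x,y,z]); return R.from_rotvec(y*-tilt)*r if (R.from_rotvec(y*-tilt).apply(x)[2]<=0) else R.from_rotvec(y*tilt)*r
def row(p,r,p0=None,r0=None):
    s,a,b=st(); p0=a if p0 is None else p0; r0=b if r0 is None else r0
    return np.r_[(r0.inv()*r).as_rotvec()/(2*np.pi),r0.inv().apply(np.array(p)-p0)/.2].round(4)
E
python3 - <<'E'
from h import *
from scipy.optimize import least_squares
t=cam('top');s=cam('side')
T=lambda l:np.array(l)/4.2+[185,110]
S=lambda l:(np.array(l)-[402,0])/3.3+[205,115]
tc=T([(36,93),(210,47),(334,462),(152,515)]);sc=S([(637,113),(763,156),(429,317)])
L=np.array([(.14,.059),(.14,-.059),(-.14,-.059),(-.14,.059)])
def w(p,l,z):
    c,q=np.cos(p[2]),np.sin(p[2]);l=np.atleast_2d(l)
    return np.c_[p[0]+c*l[:,0]-q*l[:,1],p[1]+q*l[:,0]+c*l[:,1],np.full(len(l),z)]
f=lambda p:np.r_[proj(t,w(p,L,.035))-tc,proj(s,w(p,L[[0,1,3]],.035))-sc].ravel()
r=least_squares(f,[.5,0.1,0.1]);p=r.x;print('tray',p,np.round(r.fun,1))
P=np.array([.661,.150]);d=P-p[:2];print('post local',R.from_euler('z',-p[2]).apply([*d,0]))
a=np.linspace(0,6.28,13)
for c,e in((t,'top'),(s,'side')):
    q=proj(c,np.c_[.507+.065*np.cos(a),-.1005+.065*np.sin(a),0*a+.06]);print(e,q.min(0),q.max(0))
print(row([.661,.15,.245],pose(p[2]+np.pi)))
E
```

```text
tray [0.5504042  0.11617638 0.30935342] [-0.5  0.2  0.5 -0.4  0.3 -0.7 -0.1 -0.5 -0.4  0.3  0.3  0.6 -0.9  0. ]
post local [ 0.11564325 -0.00145206  0.        ]
top [285.9559709  167.02544127] [336.0990151  216.30946424]
side [288.15279208 214.58494283] [351.2518746 261.3732959]
[-1.0000e-04 -1.0000e-04 -1.0140e-01 -2.8878e+00 -1.5998e+00  0.0000e+00]
```

send_rows --moves "0 0 0 -0.25 -0.14 0 1; 0 0 0 -0.5 -0.28 0 1; 0 0 0 -0.75 -0.42 0 1; 0 0 0 -0.96 -0.53 0 1" --newtons 90

```text
time: 0.8
eef_pos: [0.3661, 0.4752, 0.2454]
tcp_rot: [0.163, 0.987, 0.0, 0.0]
contact_force: [-0.4, -0.9, 0.6]
opening: 1.001
finger_force: 0.0
```

send_rows --moves "0 0 0 -0.25 -0.14 0 1; 0 0 0 -0.5 -0.28 0 1; 0 0 0 -0.75 -0.42 0 1; 0 0 0 -0.96 -0.53 0 1"

```text
time: 1.3
eef_pos: [0.5138, 0.3129, 0.2455]
tcp_rot: [0.164, 0.987, 0.0, 0.0]
contact_force: [-0.6, 0.3, -0.5]
opening: 1.0
finger_force: 0.0
```

send_rows --moves "0 0 -0.025 -0.25 -0.14 0 1; 0 0 -0.05 -0.5 -0.28 0 1; 0 0 -0.075 -0.75 -0.42 0 1; 0 0 -0.1014 -0.96 -0.53 0 1; 0 0 -0.1014 -0.96 -0.53 0 1; 0 0 -0.1014 -0.96 -0.53 0 1; 0 0 -0.1014 -0.96 -0.53 0 1"

```text
time: 2.17
eef_pos: [0.6594, 0.1538, 0.2454]
tcp_rot: [-0.155, 0.988, 0.0, -0.0]
contact_force: [-0.6, -0.0, -0.1]
opening: 1.001
finger_force: 0.0
```

```bash
python3 - <<'E'
from h import *
s,a,b=st();print(a,s['time'],s['qpos'].round(2))
# post top projection now: grasp TCP z: grasp pt 5mm behind TCP; grasp z .100 -> TCP .095
print(row([.661,.15,.095],pose(.3094+np.pi)))
c=cam('side','s2.png')
im=cv2.imread('pics/s2.png')[30:250,180:400];cv2.imwrite('pics/s2z.png',cv2.resize(im,None,fx=2.7,fy=2.7))
E
```

```text
[0.65939852 0.153797   0.24535395] 2.175 [ 0.08  0.29  1.57  0.    1.28 -1.8 ]
[ 1.000e-04 -0.000e+00  2.000e-04 -2.000e-03 -2.080e-02  7.518e-01]
```

View pics/s2z.png

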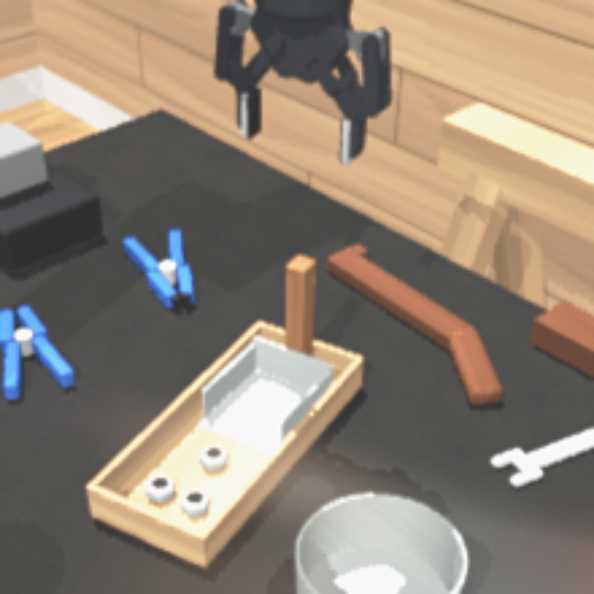

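The open fingers (side crop, about (247,115) and (350,140)) straddle the post at (300,265), so I'll descend and grip.

send_rows --moves "0 0 0 0 -0.02 0.2 1; 0 0 0 0 -0.02 0.4 1; 0 0 0 0 -0.02 0.6 1; 0 0 0 0 -0.02 0.7 1; 0 0 0 0 -0.02 0.75 1; 0 0 0 0 -0.02 0.75 1; 0 0 0 0 -0.02 0.75 -1; 0 0 0 0 -0.02 0.75 -1; 0 0 0 0 -0.02 0.75 -1; 0 0 0 0 -0.02 0.75 -1; 0 0 0 0 -0.02 0.75 -1; 0 0 0 0 -0.02 0.75 -1"

```text
time: 3.72
eef_pos: [0.6617, 0.1489, 0.0957]
tcp_rot: [-0.154, 0.988, 0.0, 0.0]
contact_force: [0.5, 0.9, 1.2]
opening: 0.221
finger_force: 88.9
```

```bash
python3 - <<'E'
from h import *
s,a,b=st();print(a,s['tcp_rot'].round(3),s['contact_force'],s['opening'],s['finger_force'])
d=R.from_euler('z',-.3094).apply([a[0]-.5504,a[1]-.1162,0]);print('tcp in tray',d)
c=cam('side','s3.png');t=cam('top','t3.png')
A=cv2.imread('pics/s3.png')[90:240,190:340];B=cv2.imread('pics/t3.png')[100:240,180:290]
cv2.imwrite('pics/z3.png',np.hstack([cv2.resize(A,(420,420)),cv2.resize(B,(330,420))]))
E
```

```text
[0.66169151 0.1488737  0.09566662] [-0.154  0.988  0.     0.   ] [0.4562511  0.94126624 1.18775528] 0.22116556559899014 88.91697406768799
tcp in tray [ 0.11595571 -0.0027646   0.        ]
```

View pics/z3.png

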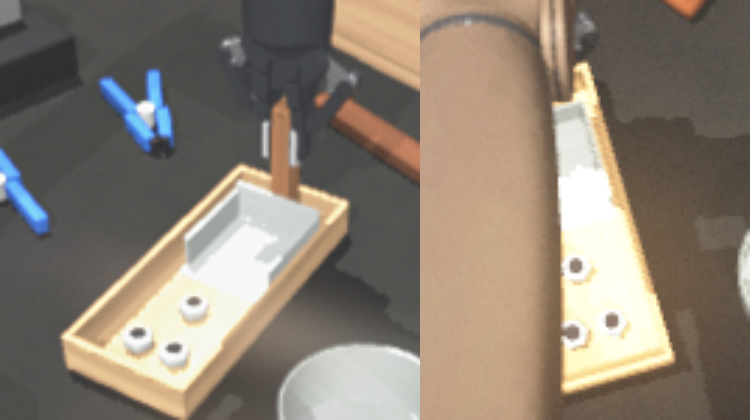

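The post is held upright (side crop (285,150)) and the nuts haven't moved. Now I'll drag the scoop toward the near wall.

send_rows --moves "0 0 0 0.02 0.005 0.003 -1; 0 0 0 0.05 0.01 0.003 -1; 0 0 0 0.08 0.01 0.003 -1; 0 0 0 0.11 0.01 0.003 -1; 0 0 0 0.14 0.01 0.003 -1; 0 0 0 0.17 0.01 0.003 -1; 0 0 0 0.20 0.01 0.003 -1; 0 0 0 0.23 0.01 0.003 -1; 0 0 0 0.26 0.01 0.003 -1; 0 0 0 0.29 0.01 0.003 -1; 0 0 0 0.32 0.01 0.003 -1; 0 0 0 0.35 0.01 0.003 -1"

```text
time: 5.32
eef_pos: [0.5948, 0.1294, 0.0956]
tcp_rot: [-0.154, 0.988, -0.0, 0.001]
contact_force: [2.5, 2.6, 5.4]
opening: 0.219
finger_force: 89.3
```

send_rows --moves "0 0 0 0.03 0 0 -1; 0 0 0 0.06 0 0 -1; 0 0 0 0.09 0 0 -1; 0 0 0 0.12 0 0 -1; 0 0 0 0.15 0 0 -1; 0 0 0 0.18 0 0 -1; 0 0 0 0.21 0 0 -1; 0 0 0 0.23 0 0 -1; 0 0 0 0.25 0 0 -1; 0 0 0 0.26 0 0 -1"

```text
time: 6.58
eef_pos: [0.5471, 0.114, 0.0964]
tcp_rot: [-0.153, 0.988, 0.0, 0.004]
contact_force: [8.4, 3.7, 4.1]
opening: 0.222
finger_force: 89.3
```

```bash
python3 - <<'E'
from h import *
s,a,b=st();print(a,s['contact_force'],s['wrist_torque'])
d=R.from_euler('z',-.3094).apply([a[0]-.5504,a[1]-.1162,0]);print('tcp in tray',d)
c=cam('side','s4.png');t=cam('top','t4.png')
A=cv2.imread('pics/s4.png')[90:240,190:340];B=cv2.imread('pics/t4.png')[100:240,180:290]
cv2.imwrite('pics/z4.png',np.hstack([cv2.resize(A,(450,450)),cv2.resize(B,(345,450))]))
E
```

```text
[0.54706611 0.11395839 0.09640413] [8.38816316 3.74447228 4.0855933 ] [ 0.41831382 -1.39974971 -0.22192382]
tcp in tray [-0.00385813 -0.00112004  0.        ]
```

View pics/z4.png

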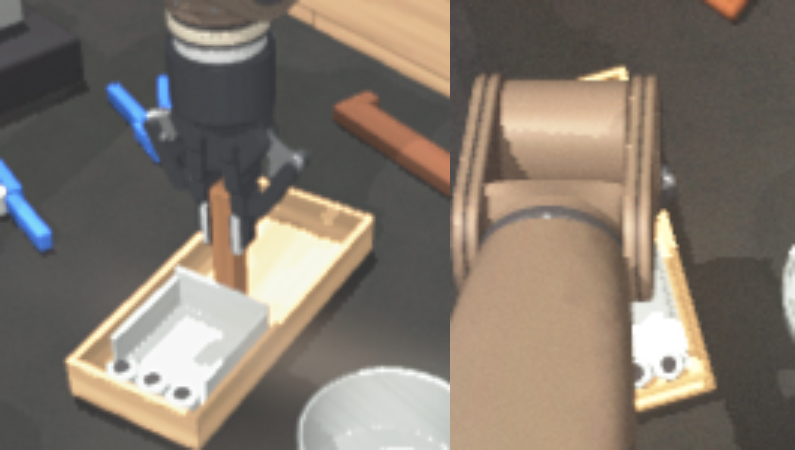

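The three nuts line up at the lip by the near wall (side crop (122,367), (150,380), (183,393)), so I'll push a little further.

send_rows --moves "0 0 0 0.01 0 0.003 -1; 0 0 0 0.02 0 0.003 -1; 0 0 0 0.03 0 0.003 -1; 0 0 0 0.035 0 0.003 -1; 0 0 0 0.04 0 0.003 -1; 0 0 0 0.045 0 0.003 -1;0 0 0 0.045 0 0.003 -1"

```text
time: 7.55
eef_pos: [0.5397, 0.1123, 0.0968]
tcp_rot: [-0.153, 0.988, 0.001, 0.006]
contact_force: [9.2, 6.1, 7.7]
opening: 0.223
finger_force: 89.5
```

```bash
python3 - <<'E'
from h import *
s,a,b=st();print(a,s['tcp_rot'],s['contact_force'],s['wrist_torque'])
d=R.from_euler('z',-.3094).apply([a[0]-.5504,a[1]-.1162,0]);print('tcp in tray',d)
c=cam('side','s5.png')
A=cv2.imread('pics/s5.png')[150:240,190:310]
cv2.imwrite('pics/z5.png',cv2.resize(A,(720,540),interpolation=cv2.INTER_CUBIC))
E
```

```text
[0.53967493 0.11234435 0.09681766] [-0.15250292  0.98828528  0.00149299  0.00572927] [9.1632024  6.09950666 7.72541012] [ 1.1029538  -1.33019444 -0.12679265]
tcp in tray [-0.0113898  -0.00040693  0.        ]
```

View pics/z5.png

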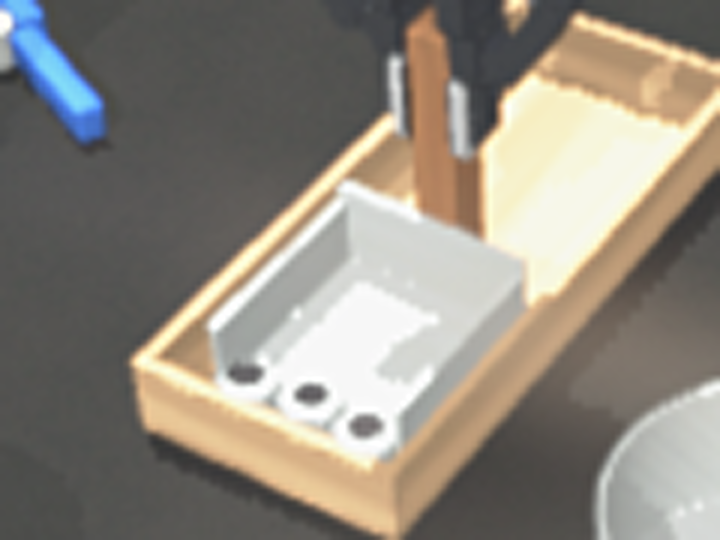

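```bash
python3 - <<'E'
from h import *
c=cam('side')
P=onz(c,np.array([(245,373),(312,393),(365,425)])/6+[190,150],.021)
print(R.from_euler('z',-.3094).apply(P-[.5504,.1162,0]).round(4))
E
```

```text
[[-0.1103  0.0301  0.021 ]
 [-0.1061  0.0016  0.021 ]
 [-0.1101 -0.0254  0.021 ]]
```

The nuts are about 16 mm inside the lip, so I'll tilt the mouth up about the rear edge and then lift.

send_rows --moves "0 0.005 0 -0.015 0 0 -1; 0 0.01 0 -0.03 0 -0.005 -1; 0 0.017 0 -0.05 0 -0.01 -1; 0 0.025 0 -0.07 0 -0.015 -1; 0 0.033 0 -0.095 0 -0.02 -1; 0 0.042 0 -0.12 0 -0.03 -1; 0 0.042 0 -0.12 0 -0.06 -1; 0 0.042 0 -0.12 0 -0.12 -1; 0 0.042 0 -0.12 0 -0.2 -1; 0 0.042 0 -0.12 0 -0.3 -1; 0 0.042 0 -0.12 0 -0.4 -1; 0 0.042 0 -0.12 0 -0.5 -1"

```text
time: 9.15
eef_pos: [0.5591, 0.1181, 0.1962]
tcp_rot: [-0.153, 0.98, -0.02, -0.129]
contact_force: [0.4, 1.0, -2.5]
opening: 0.22
finger_force: 88.2
```

```bash
python3 - <<'E'
from h import *
s,a,b=st();print(a,s['qpos'].round(2),s['contact_force'],s['wrist_torque'])
c=cam('side','s6.png')
A=cv2.imread('pics/s6.png')[30:240,150:430]
cv2.imwrite('pics/z6.png',cv2.resize(A,(800,600),interpolation=cv2.INTER_CUBIC))
E
```

```text
[0.55907054 0.11808247 0.1962326 ] [ 0.06  0.24  1.74 -0.07  1.42 -1.8 ] [ 0.36752013  0.98417008 -2.50361507] [ 0.12375223 -0.4289904   0.0513267 ]
```

View pics/z6.png

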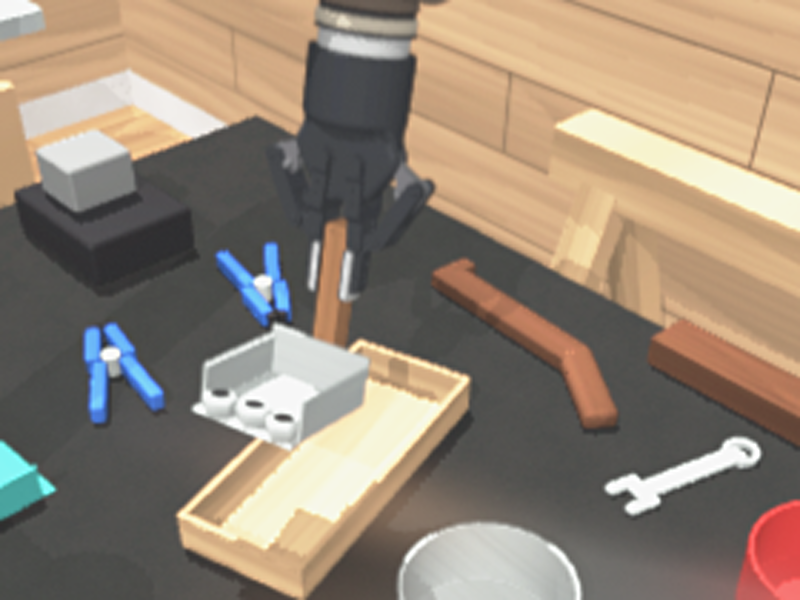

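All three nuts sit in the pan (crop (220,400), (255,408), (283,422)), with the mouth up 15°. I'll plan the transit and the pour.

```bash
cat >> h.py <<'E'
C=np.array([.506,-.1005])
LIP=np.array([.113,0,.0907])
def tool(h,t):
    # mouth heading h, tilt t (mouth down +), degrees
    x=np.array([np.cos(np.radians(h)),np.sin(np.radians(h)),0]);z=np.array([0,0,-1.]);y=np.cross(z,x)
    return R.from_matrix(np.c_[x,y,z])*R.from_rotvec([0,-np.radians(t),0])
def lipTCP(h,t,lip): r=tool(h,t); return np.array(lip)-r.apply(LIP),r
def lippt(h,z,off=-.015): return np.r_[C+off*np.array([np.cos(np.radians(h)),np.sin(np.radians(h))]),z]
E
python3 - <<'E'
from h import *
s,p0,r0=st()
print(r0.as_matrix().round(2)[:,0])
p1,r1=lipTCP(75,-15,lippt(75,.14)); print(p1)
for k in range(1,13):
    f=k/12; r=tool(197.7-122.7*f,-15); p=p0+(p1-p0)*f
    p[2]=p0[2]+min(1,2*f)*(p1[2]+.04-p0[2]) if f<.9 else p1[2]+.04
    print(';'.join([' '.join('%.3f'%v for v in row(p,r,p0,r0))]))
E
```

```text
[-0.92 -0.29  0.26]
[ 0.46779197 -0.24309432  0.19836292]
-0.008 0.001 0.028 0.088 -0.132 -0.010
-0.015 0.001 0.055 0.176 -0.263 -0.020
-0.022 0.001 0.082 0.264 -0.395 -0.030
-0.029 0.001 0.110 0.353 -0.527 -0.040
-0.037 0.001 0.137 0.441 -0.658 -0.051
-0.044 0.001 0.165 0.529 -0.790 -0.061
-0.051 0.001 0.192 0.609 -0.922 -0.039
-0.059 0.001 0.220 0.689 -1.053 -0.018
-0.066 0.001 0.247 0.768 -1.185 0.003
-0.073 0.001 0.275 0.848 -1.317 0.025
-0.081 0.001 0.302 0.928 -1.448 0.046
-0.088 0.001 0.329 1.008 -1.580 0.067
```

send_rows --moves "-0.008 0.001 0.028 0.09 -0.13 -0.01 -1; -0.015 0.001 0.055 0.18 -0.26 -0.02 -1; -0.022 0.001 0.082 0.26 -0.39 -0.03 -1; -0.029 0.001 0.11 0.35 -0.53 -0.04 -1; -0.037 0.001 0.137 0.44 -0.66 -0.05 -1; -0.044 0.001 0.165 0.53 -0.79 -0.06 -1; -0.051 0.001 0.192 0.61 -0.92 -0.04 -1; -0.051 0.001 0.192 0.61 -0.92 -0.04 -1"

```text
time: 10.2
eef_pos: [0.5041, -0.0945, 0.2342]
tcp_rot: [0.45, 0.883, 0.056, -0.119]
contact_force: [-0.2, 1.2, -2.5]
opening: 0.222
finger_force: 88.3
```

```bash
python3 - <<'E'
from h import *
s,p0,r0=st();print(p0,s['qpos'].round(2))
m=r0.apply([1,0,0]);h0=np.degrees(np.arctan2(m[1],m[0]))%360;print(h0,m)
p1,r1=lipTCP(75,-15,lippt(75,.17))
for k in range(1,7):
    f=k/6; r=tool(h0+(75-h0)*f,-15); p=p0+(p1-p0)*f
    print(' '.join('%.3f'%v for v in row(p,r,p0,r0)))
E
```

```text
[ 0.5041384  -0.09453859  0.23415316] [-0.44  0.05  1.88  0.12  1.45 -1.1 ]
125.8981476673 [-0.56594696  0.78187828  0.26147732]
-0.007 -0.000 0.023 -0.081 -0.097 -0.016
-0.014 -0.000 0.045 -0.162 -0.195 -0.032
-0.020 -0.000 0.068 -0.243 -0.292 -0.048
-0.026 -0.000 0.091 -0.324 -0.389 -0.064
-0.032 0.000 0.114 -0.405 -0.486 -0.081
-0.038 0.000 0.137 -0.485 -0.584 -0.097
```

send_rows --moves "-0.007 0 0.023 -0.08 -0.1 -0.016 -1; -0.014 0 0.045 -0.16 -0.195 -0.032 -1; -0.02 0 0.068 -0.24 -0.29 -0.05 -1; -0.026 0 0.09 -0.32 -0.39 -0.065 -1; -0.032 0 0.114 -0.4 -0.485 -0.08 -1; -0.038 0 0.137 -0.485 -0.585 -0.1 -1; -0.038 0 0.137 -0.485 -0.585 -0.1 -1; -0.038 0 0.137 -0.485 -0.585 -0.1 -1"

```text
time: 11.2
eef_pos: [0.4688, -0.2403, 0.2283]
tcp_rot: [0.786, 0.605, 0.103, -0.08]
contact_force: [-0.2, 0.2, -3.1]
opening: 0.223
finger_force: 88.3
```

```bash
python3 - <<'E'
from h import *
s,p0,r0=st();print(p0,s['qpos'].round(2));m=r0.apply([1,0,0]);print(m,np.degrees(np.arctan2(m[1],m[0])))
print('lip',p0+r0.apply(LIP))
for t,z in ((-8,.165),(0,.15),(8,.135),(16,.12),(24,.10),(31,.09),(38,.085),(45,.08),(52,.08),(58,.08),(62,.08)):
    p,r=lipTCP(75,t,lippt(75,z)); print(' '.join('%.3f'%v for v in row(p,r,p0,r0)))
c=cam('side','s7.png')
A=cv2.imread('pics/s7.png')[60:330,170:530]
cv2.imwrite('pics/z7.png',cv2.resize(A,(800,600),interpolation=cv2.INTER_CUBIC))
E
```

```text
[ 0.46882528 -0.24033152  0.22831682] [-0.77  0.02  1.92  0.23  1.34 -0.58]
[0.24713531 0.93360343 0.25943934] 75.17323386359524
lip [ 0.50262397 -0.11204723  0.17003921]
-0.000 -0.019 0.001 0.039 -0.001 -0.045
-0.000 -0.042 0.001 0.097 -0.001 -0.038
-0.000 -0.064 0.001 0.163 -0.001 -0.020
-0.000 -0.086 0.001 0.235 -0.001 0.011
-0.000 -0.108 0.001 0.307 -0.000 0.080
-0.000 -0.128 0.001 0.381 -0.000 0.115
-0.000 -0.147 0.001 0.463 0.000 0.136
-0.000 -0.167 0.001 0.544 0.001 0.168
-0.000 -0.186 0.001 0.631 0.001 0.187
-0.000 -0.203 0.001 0.703 0.001 0.212
-0.000 -0.214 0.001 0.749 0.001 0.232
```

View pics/z7.png

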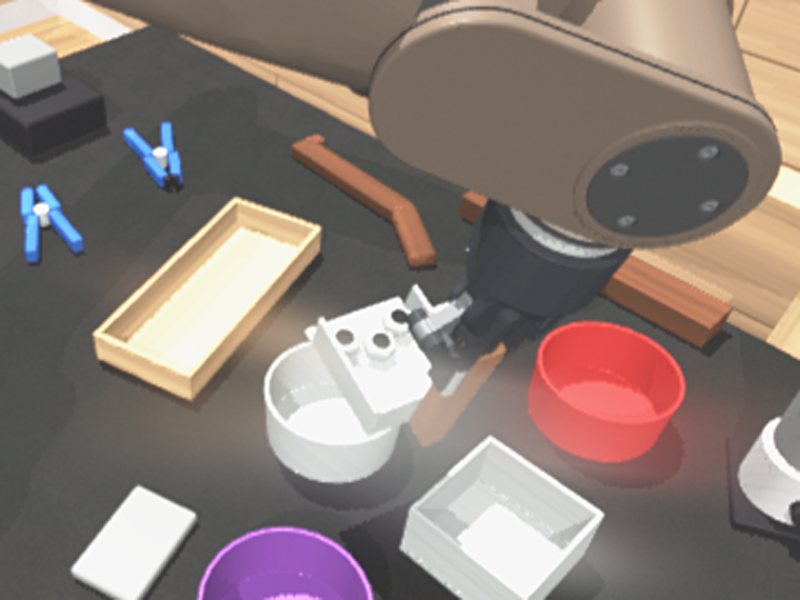

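The nuts lie mid-pan (crop (345,337), (380,343), (400,318)) above the round tin, so I'll tip them in.

send_rows --moves "0 -0.019 0.001 0.04 -0.02 -0.045 -1; 0 -0.042 0.001 0.1 -0.05 -0.04 -1; 0 -0.064 0.001 0.16 -0.05 -0.02 -1; 0 -0.086 0.001 0.235 -0.05 0.01 -1; 0 -0.108 0.001 0.305 -0.05 0.08 -1; 0 -0.128 0.001 0.38 -0.05 0.115 -1; 0 -0.147 0.001 0.46 -0.05 0.135 -1; 0 -0.167 0.001 0.545 -0.05 0.17 -1; 0 -0.186 0.001 0.63 -0.05 0.19 -1; 0 -0.203 0.001 0.7 -0.05 0.21 -1; 0 -0.214 0.001 0.75 -0.05 0.23 -1; 0 -0.214 0.001 0.75 -0.05 0.23 -1"

```text
time: 12.75
eef_pos: [0.4995, -0.0852, 0.2214]
tcp_rot: [0.68, 0.522, -0.409, 0.312]
contact_force: [0.1, -1.0, -1.7]
opening: 0.227
finger_force: 88.7
```

```bash
python3 - <<'E'
from h import *
s,p0,r0=st();print(p0,s['qpos'].round(2));m=r0.apply([1,0,0]);print(m,'lip',p0+r0.apply(LIP))
c=cam('side','s8.png');t=cam('top','t8.png')
A=cv2.imread('pics/s8.png')[170:300,230:400];B=cv2.imread('pics/t8.png')[140:240,260:360]
cv2.imwrite('pics/z8.png',np.hstack([cv2.resize(A,(523,400)),cv2.resize(B,(277,400))]))
E
```

```text
[ 0.49949329 -0.08518067  0.22137312] [ 0.03  0.22  1.95 -1.01  1.51  0.66]
[ 0.12110801  0.45444234 -0.88250496] lip [ 0.49222321 -0.11108034  0.07899389]
```

View pics/z8.png

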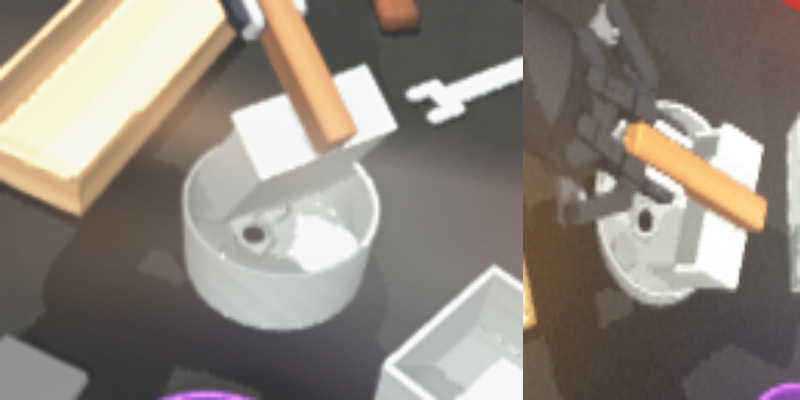

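One nut is visible in the tin (crop (253,233)) and the force dropped by about three nuts' weight. I'll shake a little, lift and plan the return.

```bash
python3 - <<'E'
from h import *
s,p0,r0=st()
l=p0+r0.apply(LIP)
for t,z in ((70,0),(72,0),(72,0),(72,.03),(72,.07),(65,.1),(55,.1),(45,.1),(35,.1),(25,.1),(15,.1),(5,.1)):
    p,r=lipTCP(75,t,l+[0,0,z]); print(' '.join('%.3f'%v for v in row(p,r,p0,r0)))
E
```

```text
-0.001 -0.022 -0.000 0.069 -0.000 -0.075
-0.001 -0.028 -0.000 0.088 -0.000 -0.092
-0.001 -0.028 -0.000 0.088 -0.000 -0.092
-0.001 -0.028 -0.000 -0.044 0.000 -0.162
-0.001 -0.028 -0.000 -0.221 0.000 -0.256
-0.001 -0.009 -0.001 -0.416 0.001 -0.265
-0.000 0.019 -0.001 -0.492 0.001 -0.164
-0.000 0.047 -0.001 -0.549 0.002 -0.051
-0.000 0.075 -0.001 -0.585 0.002 0.070
-0.000 0.103 -0.001 -0.600 0.003 0.196
-0.000 0.130 -0.001 -0.593 0.003 0.322
-0.000 0.158 -0.001 -0.565 0.003 0.445
```

send_rows --moves "0 -0.022 0 0.07 0 -0.075 -1; 0 -0.028 0 0.09 0 -0.09 -1; 0 -0.028 0 0.09 0 -0.09 -1; 0 -0.028 0 -0.04 0 -0.16 -1; 0 -0.028 0 -0.22 0 -0.255 -1; 0 -0.009 0 -0.415 0 -0.265 -1; 0 0.019 0 -0.49 0 -0.165 -1; 0 0.047 0 -0.55 0 -0.05 -1; 0 0.075 0 -0.585 0 0.07 -1; 0 0.103 0 -0.6 0 0.195 -1; 0 0.13 0 -0.595 0 0.32 -1; 0 0.158 0 -0.565 0 0.445 -1"

```text
time: 14.35
eef_pos: [0.4642, -0.2158, 0.2835]
tcp_rot: [0.794, 0.606, -0.032, 0.029]
contact_force: [-0.5, 0.6, -1.7]
opening: 0.223
finger_force: 88.5
```

```bash
python3 - <<'E'
from h import *
s,p0,r0=st();m=r0.apply([1,0,0]);h0=np.degrees(np.arctan2(m[1],m[0]));print(p0,m,h0,s['contact_force'],s['qpos'].round(2))
c=np.cos(.3094);q=np.sin(.3094)
p1=np.array([.5504+.04*c,.1162+.04*q,.20]);print(p1)
for k in range(1,13):
    f=k/12;r=tool(h0+(197.73-h0)*f,0);p=p0+(p1-p0)*f
    print(' '.join('%.3f'%v for v in row(p,r,p0,r0)))
E
```

```text
[ 0.46424159 -0.21577132  0.28347469] [ 0.26363274  0.96069741 -0.08693823] 74.65475062361772 [-0.51664627  0.60789108 -1.70215129] [-0.6  -0.12  1.94 -0.08  1.29 -0.31]
[0.58850066 0.12837949 0.2       ]
-0.000 0.014 -0.028 0.154 0.012 0.021
-0.001 0.014 -0.057 0.309 0.024 0.043
-0.003 0.014 -0.085 0.463 0.035 0.065
-0.004 0.014 -0.114 0.618 0.047 0.086
-0.005 0.013 -0.142 0.772 0.059 0.108
-0.006 0.013 -0.171 0.927 0.071 0.129
-0.008 0.013 -0.199 1.081 0.083 0.151
-0.009 0.012 -0.228 1.236 0.095 0.172
-0.010 0.012 -0.256 1.390 0.106 0.194
-0.012 0.011 -0.285 1.544 0.118 0.215
-0.013 0.010 -0.313 1.699 0.130 0.237
-0.014 0.009 -0.342 1.853 0.142 0.258
```

send_rows --moves "0 0.014 -0.028 0.155 0.012 0.02 -1; -0.001 0.014 -0.057 0.31 0.024 0.043 -1; -0.003 0.014 -0.085 0.465 0.035 0.065 -1; -0.004 0.014 -0.114 0.62 0.047 0.086 -1; -0.005 0.013 -0.142 0.77 0.06 0.108 -1; -0.006 0.013 -0.171 0.925 0.07 0.13 -1; -0.006 0.013 -0.171 0.925 0.07 0.13 -1"

```text
time: 15.22
eef_pos: [0.5259, -0.0418, 0.2388]
tcp_rot: [0.371, 0.928, -0.003, -0.003]
contact_force: [0.6, 0.3, -1.4]
opening: 0.223
finger_force: 88.7
```

```bash
python3 - <<'E'
from h import *
s,p0,r0=st();m=r0.apply([1,0,0]);h0=np.degrees(np.arctan2(m[1],m[0]));print(p0,m,h0)
c=np.cos(.3094);q=np.sin(.3094)
p1=np.array([.5504+.04*c,.1162+.04*q,.20])
for k in range(1,8):
    f=k/7;r=tool(h0+(197.73-h0)*f,0);p=p0+(p1-p0)*f
    print(' '.join('%.3f'%v for v in row(p,r,p0,r0)))
E
```

```text
[ 0.52590692 -0.04184012  0.23880356] [-0.72420229  0.68957795  0.00364634] 136.4029280993516
-0.001 -0.001 -0.024 0.051 0.119 0.027
-0.001 -0.001 -0.049 0.103 0.238 0.054
-0.001 -0.001 -0.073 0.154 0.357 0.081
-0.001 -0.001 -0.097 0.205 0.476 0.108
-0.001 -0.001 -0.122 0.257 0.596 0.135
-0.001 -0.001 -0.146 0.308 0.715 0.162
-0.001 -0.001 -0.170 0.359 0.834 0.188
```

send_rows --moves "-0.001 -0.001 -0.024 0.05 0.12 0.027 -1; -0.001 -0.001 -0.049 0.103 0.24 0.054 -1; -0.001 -0.001 -0.073 0.154 0.357 0.08 -1; -0.001 -0.001 -0.097 0.205 0.476 0.108 -1; -0.001 -0.001 -0.122 0.257 0.596 0.135 -1; -0.001 -0.001 -0.146 0.308 0.715 0.162 -1; -0.001 -0.001 -0.17 0.359 0.834 0.188 -1; -0.001 -0.001 -0.17 0.359 0.834 0.188 -1; -0.001 -0.001 -0.17 0.359 0.834 0.188 -1"

```text
time: 16.35
eef_pos: [0.5894, 0.1263, 0.2005]
tcp_rot: [-0.151, 0.989, 0.0, -0.0]
contact_force: [-1.0, -0.5, -1.7]
opening: 0.22
finger_force: 88.5
```

```bash
python3 - <<'E'
from h import *
s,p0,r0=st();c=np.cos(.3094);q=np.sin(.3094)
p1=np.array([.5504+.04*c,.1162+.04*q,.0965]);print(p0,row(p1,tool(197.73,0)))
cam('side','s9.png')
E
```

```text
[0.58941623 0.12628901 0.20050996] [ 2.000e-04 -0.000e+00 -1.100e-03  1.100e-03  1.080e-02  5.201e-01]
```

send_rows --moves "0 0 -0.001 0 0.01 0.15 -1; 0 0 -0.001 0 0.01 0.3 -1; 0 0 -0.001 0 0.01 0.4 -1; 0 0 -0.001 0 0.01 0.46 -1; 0 0 -0.001 0 0.01 0.49 -1; 0 0 -0.001 0 0.01 0.505 -1; 0 0 -0.001 0 0.01 0.51 -1; 0 0 -0.001 0 0.01 0.515 -1; 0 0 -0.001 0 0.01 0.515 -1"

```text
time: 17.52
eef_pos: [0.5887, 0.1298, 0.0971]
tcp_rot: [-0.155, 0.988, 0.001, -0.0]
contact_force: [-0.4, -0.1, -1.4]
opening: 0.221
finger_force: 88.6
```

Not touching yet, so I'll lower it in small steps.

send_rows --moves "0 0 0 0 0 0.003 -1; 0 0 0 0 0 0.006 -1; 0 0 0 0 0 0.008 -1; 0 0 0 0 0 0.008 -1"

```text
time: 18.02
eef_pos: [0.5888, 0.1299, 0.0957]
tcp_rot: [-0.155, 0.988, 0.001, -0.0]
contact_force: [-0.9, 1.2, 2.5]
opening: 0.222
finger_force: 89.0
```

send_rows --moves "0 0 0 0 0 0 0; 0 0 0 0 0 0 1; 0 0 0 0 0 0 1; 0 0 0 0 0 0 1; 0 0 0 0 0 0 1; 0 0 0 0 0 0 1; 0 0 0 0 0 -0.1 1; 0 0 0 0 0 -0.3 1; 0 0 0 0 0 -0.55 1; 0 0 0 0 0 -0.8 1; 0 0 0 0 0 -1 1; 0 0 0 0 0 -1 1"

```text
time: 19.52
eef_pos: [0.5909, 0.1296, 0.3022]
tcp_rot: [-0.155, 0.988, 0.0, 0.005]
contact_force: [0.1, -0.5, -0.0]
opening: 1.001
finger_force: 0.0
```

```bash
python3 - <<'E'
from h import *
s,p0,r0=st();print(p0,s['opening'],s['contact_force'],s['time'])
c=cam('side','s10.png');t=cam('top','t10.png')
# nuts: dark hole blobs inside tin, compared with empty tin picture
for n,cc,box in (('top',t,(165,220,284,338)),('side',c,(214,275,288,354))):
    a=cv2.imread(f'pics/{n}1.png',0).astype(int);b=cc['image'];b=cv2.cvtColor(b,cv2.COLOR_RGB2GRAY).astype(int)
    y0,y1,x0,x1=box;d=((a-b)[y0:y1,x0:x1]>50).astype(np.uint8)
    N,l,S,C_=cv2.connectedComponentsWithStats(d);print(n,[(S[i,4],(C_[i]+[x0,y0]).round(1).tolist(),onz(cc,C_[i]+[x0,y0],.016)[0].round(3).tolist()) for i in range(1,N) if S[i,4]>5])
# scoop post: orange-brown pixels in side view near expected
P=[.5504+.04*np.cos(.3094),.1162+.04*np.sin(.3094)]
print('post expected base/top px',proj(c,[[*P,.05],[*P,.135]]).round(1).tolist())
hsv=cv2.cvtColor(c['image'],cv2.COLOR_RGB2HSV)
x=proj(c,[[*P,.135]])[0].astype(int)
for v in range(x[1]-8,x[1]+45,5): print(v,[tuple(map(int,c['image'][v,u])) for u in range(x[0]-8,x[0]+9,4)])
E
```

```text
[0.59090301 0.12958348 0.30219221] 1.0008064363772642 [ 0.140995   -0.45171972 -0.03097101] 19.525
top [(np.int32(39), [287.7, 184.7], [0.533, -0.042, 0.016]), (np.int32(587), [319.5, 196.4], [0.503, -0.128, 0.016])]
side [(np.int32(37), [291.0, 230.7], [0.504, -0.021, 0.016]), (np.int32(311), [316.3, 251.0], [0.504, -0.099, 0.016]), (np.int32(17), [350.7, 243.2], [0.575, -0.133, 0.016])]
post expected base/top px [[275.4, 171.7], [275.1, 142.6]]
134 [(74, 74, 72), (83, 82, 81), (82, 82, 79), (82, 82, 80), (79, 80, 77)]
139 [(81, 80, 78), (88, 83, 79), (226, 163, 119), (96, 86, 79), (82, 81, 78)]
144 [(82, 82, 81), (230, 168, 119), (247, 201, 142), (136, 98, 73), (79, 80, 78)]
149 [(82, 82, 80), (179, 129, 93), (177, 127, 92), (136, 99, 73), (77, 78, 77)]
154 [(78, 78, 77), (179, 129, 93), (177, 127, 92), (135, 99, 74), (216, 177, 135)]
159 [(238, 204, 153), (180, 129, 93), (178, 128, 92), (135, 99, 74), (231, 197, 149)]
164 [(179, 147, 112), (180, 131, 93), (178, 129, 92), (137, 100, 75), (242, 216, 161)]
169 [(219, 180, 136), (180, 130, 93), (178, 128, 92), (135, 99, 74), (247, 238, 194)]
174 [(235, 237, 234), (198, 179, 163), (178, 129, 94), (134, 98, 73), (247, 242, 203)]
179 [(209, 214, 210), (207, 212, 208), (205, 211, 207), (204, 211, 207), (242, 230, 213)]
184 [(215, 217, 215), (205, 210, 207), (205, 210, 206), (204, 208, 205), (203, 208, 205)]
```

Scoop upright in the tray. Now I'll count the nuts' dark holes in the tin.

```bash
python3 - <<'E'
from h import *
for n in('top10','side10'):
    f={'top10':'t10','side10':'s10'}[n];g=cv2.imread(f'pics/{f}.png',0);c=cam(n[:-2])
    y0,y1,x0,x1=(168,216,288,335) if n[0]=='t' else (222,272,292,350)
    h=cv2.morphologyEx(g,cv2.MORPH_BLACKHAT,cv2.getStructuringElement(2,(9,9)))[y0:y1,x0:x1]
    for th in (40,60):
        N,l,S,C_=cv2.connectedComponentsWithStats((h>th).astype(np.uint8))
        print(n,th,[(int(S[i,4]),int(g[y0:y1,x0:x1][l==i].min()),onz(c,C_[i]+[x0,y0],.016)[0].round(3).tolist()) for i in range(1,N) if S[i,4]>3])
# stray nuts in tray in side view?
E
```

```text
top10 40 [(109, 178, [0.572, -0.119, 0.016]), (89, 133, [0.524, -0.158, 0.016]), (29, 69, [0.507, -0.085, 0.016])]
top10 60 [(29, 178, [0.573, -0.123, 0.016]), (26, 69, [0.507, -0.085, 0.016]), (4, 138, [0.498, -0.159, 0.016])]
side10 40 [(36, 82, [0.508, -0.082, 0.016]), (5, 156, [0.493, -0.08, 0.016]), (17, 160, [0.491, -0.096, 0.016])]
side10 60 [(29, 82, [0.507, -0.083, 0.016])]
```

```bash
python3 - <<'E'
import cv2
S="0123456789ABCDEFGHIJKLMNOP"
for f,(y0,y1,x0,x1) in (('t10',(168,217,286,337)),('s10',(216,274,288,354))):
    g=cv2.imread(f'pics/{f}.png',0)[y0:y1,x0:x1]
    print(f)
    for r in g: print(''.join(S[v//10] for v in r))
E
```

```text
t10
888888888888BJNLKJJJJJJJJJJJIIIJJLPPPC8898899999998
9889899888BJNLJJJJJJJJJJJJIIIIIJJJJMPPNC88899999999
99888888AHMLJJJJJJJJJJJIJIIIIIIIIIJIKNPPI8899999999
8988888AHMLJJJJJJJJJJIIIIIIIIIIIJJJJJJJOPI889989999
8988889HMKJJJJJJJJJJLMOOMJIIIIIIJJJJJJJKOPI99999999
98988AIMKJJJJJJKLMNMNNNNNMMMMJHHIJJJJKJJKOPI9999999
88999HLJJJJJJJMNNNNNNNNNNNNNNMMKJJJKJJJJKJKKF999999
8888DKKIJJJKMNNNNNNNNNNNNNNPPPPPPPNJKKKJKKIJKD99999
999BILJJJKMNNNNNNNNNNNNNMNOPPPPPPPPOJKKKKKIFIJ99999
98AHLJJJIJLKLMNNNNNNNNNNNNNNOPPPPPPPPMKKKJGGHKI9989
99EKKIJIIKKKKMNNNNNNNNNNNNNNNPPPPPPPPPLJJHFFFIKD999
8AJMIJIJKKKKJIKMNNNNNNNNNNMMNPPPPPPPPPPMJIEFFEIJ899
8BJLIKLKKKKKLMLKLNNNNMNNNNNMNNPPPPPPPPPPMIEEEEHJD99
8DJJJMMKJKMMMMMMMNNNNNNNNNNNNNPPPPPPPPPPOIEFEEGHC99
8IMILNMKJKMMNNMMMMNNNNMNMMMNNMNPPPPPPPPPPNEFFEEJK78
DJJKMNMKKMNNNNNNMMNNNNNNNNNMNNNPPNOPPPPNLIEEEFEGHC7
DJIKNNMKKMNNNNNNMMNNNNMNNNNNNMNNNNMLLLKKJJHEEFEFHF7
GLIMNNNMKMNNNNNNMMNNNNNNNNNNNNNNNMKKKJJJJJIFEEEEIJ7
HMLNNNNMKJMNNNNNNMNNNNNNNNNNNNMNMKJJKJJJJJIGEEEEJK7
IMLNNNNNMKKNONNMMMNNNNNNNNMNNMNMJJJJJJJJJJJHEEEEIJ9
GLMNNNNNNNMLMKJJKMNNNNNNNNNNNNMMKJKJJJJJJJJIGEEEHHA
HMNN
[... 4641 characters left out ...]
JJJJJJJJJIIIIIIHHHHGGFC9999999
88888AGIIIIIJJJJJJJJJJJJKKJJJJJJJJJJJJJJJJJIIIIIIIIHHHHGGEA9999999
888888CHIIIIIJJJJJJJJJJJJKKKJJJJJJJJJJJJJJJJIIIIIIIHHHHGFC99999999
8888888DHIIIIIJJJJJJJJJJJJKKKJJJJJJJJJJJJJJIIIIIIIHHHHGGEA99999999
77777779DHIIIIIJJJJJJJJJJJJJKKJJJJJJJJJJJJJJIIIIIIHHHHGFB999999999
777777779DHJJJJJJJJKJJJJJJJJJKKJJJJJJJJJJJJJIIIIIHHHHGFB9999999999
7777777779DHIJJJJJJJKJJJJJJJJJJKKJJJJJJJJJIJIIIIIHHHHFB99999999999
77777777778BFIJJJJJJJKKJJJJJJJJJJJJJJJJJJIIIIIIIIHHHFB999999999999
7777777777779EIKJJJJJJKKKJJJJJJJJJJJJJJJJJIIIIIIIHGFC9899999999999
77777777777778DJIJJJJJJKKKJJJJJJJJJJJJJJJIIIIIIIIGC988898999999999
777777777777778ABFIJJJJJKKKKJJJJJJJJJJJJJJIIIIIHGC9888888989999999
```

Only two nuts show for certain. I'll return the arm to its start pose so the lighting matches the first pictures, then compare them.

```bash
python3 - <<'E'
from h import *
s,p0,r0=st();print(row([.217,.639,.245],tool(161.2,0)))
E
```

```text
[ 3.0000e-04 -7.0000e-04  1.0180e-01  9.8360e-01  2.9934e+00  2.5460e-01]
```

send_rows --moves "0 0 0 0.08 0.25 0.02 1; 0 0 0 0.16 0.5 0.04 1; 0 0 0 0.24 0.75 0.06 1; 0 0 0 0.33 1 0.085 1"

```text
time: 20.23
eef_pos: [0.4629, 0.3004, 0.2764]
tcp_rot: [-0.155, 0.988, 0.001, -0.002]
contact_force: [0.5, 0.7, -0.5]
opening: 0.999
finger_force: 0.0
```

send_rows --moves "0 0 0 0.08 0.25 0.02 1; 0 0 0 0.16 0.5 0.04 1; 0 0 0 0.24 0.75 0.06 1; 0 0 0 0.33 1 0.085 1"

```text
time: 20.72
eef_pos: [0.3388, 0.4704, 0.2599]
tcp_rot: [-0.155, 0.988, -0.0, -0.002]
contact_force: [1.0, 0.1, -0.8]
opening: 0.996
finger_force: 0.0
```

send_rows --moves "0 0 0.025 0.08 0.25 0.02 1; 0 0 0.05 0.16 0.5 0.04 1; 0 0 0.075 0.24 0.75 0.06 1; 0 0 0.102 0.33 1 0.085 1; 0 0 0.102 0.33 1 0.085 1; 0 0 0.102 0.33 1 0.085 1; 0 0 0.102 0.33 1 0.085 1; 0 0 0.102 0.33 1 0.085 1"

```text
time: 21.72
eef_pos: [0.2174, 0.6392, 0.2457]
tcp_rot: [0.165, 0.986, 0.001, -0.001]
contact_force: [-0.5, 0.3, 0.1]
opening: 1.002
finger_force: 0.0
```

```bash
python3 - <<'E'
from h import *
print(st()[1])
S="0123456789ABCDEFGHIJKLMNOP"
for n in('top','side'):
    c=cam(n,n+'11.png');a=cv2.imread(f'pics/{n}1.png').astype(int);b=cv2.imread(f'pics/{n}11.png').astype(int)
    d=np.abs(a-b).max(2)
    N,l,st_,C_=cv2.connectedComponentsWithStats(cv2.dilate((d>25).astype(np.uint8),np.ones((3,3))))
    print(n,[(int(st_[i,4]),C_[i].round().tolist()) for i in range(1,N) if st_[i,4]>14])
    y0,y1,x0,x1=(168,217,286,337) if n=='top' else (216,274,288,354)
    for r in d[y0:y1,x0:x1]: print(''.join('.' if v<12 else S[v//10] for v in r))
E
```

```text
[0.21736044 0.63918329 0.24574776]
top [(3118, [225.0, 167.0]), (236, [300.0, 188.0]), (73, [296.0, 204.0]), (23, [232.0, 377.0]), (30, [242.0, 382.0])]
...................................................
...................................................
...................................................
...................................................
...................................................
...................................................
...................................................
...................................................
...................................................
........133231.....................................
.......1333332.....................................
......1333333431...................................
......133333123.1..................................
.......343..2333...................................
.......342.2333....................................
......1332.233.....................................
.......331233....23................................
.......14123.....3.................................
........3.3
[... 4937 characters left out ...]
..............................
..................................................................
..................................................................
..................................................................
..................................................................
..................................................................
..................................................................
..................................................................
..................................................................
..................................................................
..................................................................
```

Differencing shows three nut blobs inside the tin in both views, and no changes elsewhere on the bench apart from the tray and scoop. Handing in.

```bash
python3 -c "
from plant import ctrl
print(ctrl.sign_off())"
```

```text
the job is handed in; nothing more can be done
None
```

I handed the job in at about 22 s: all three nuts show inside the round tin in both camera views, and the scoop stands upright in the tray, released. No verdict came back.

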